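# Spot hardness check on a tilted sample stage

## Task

Fit the steel test button, red-dotted face up, into the blue socket of the tilting stage: lower its stem in rather than dropping it, let the flange sit down flush on the rim and let go. Then lift the hardness probe out of its stand and press its spring tip gently onto the red dot, square to the tilted face, with the tip pushed in about halfway (6 mm), and finish while still holding it there, steady, in the gripper. Do not shift the stage's tilt or disturb the other things on the bench.

Things in the scene. Friction and masses are not known exactly. Their poses are not given: they have to be found in the camera images.
- specimen: steel test button, 200 g: round flange 46 mm diameter, 12 mm thick, on a stem 24 mm diameter, 14 mm long with tapered foot. Origin at the centre of the stem's foot, z up (flange 14 to 26 mm above it). It stands stem down, red dot up, on a 3 mm green mat next to a brass look-alike; either may be the nearer
- specimen_seat (a point): centre of the underside of the button's flange, 14 mm above the button's origin
- mark (a point): centre of the red dot (10 mm diameter) on the button's top face, 11 mm off the button's axis (towards its own +x), 26 mm above its origin; z is the outward normal of the face
- socket (a point): centre of the mouth of the stage's blue round cup: 38 mm outside, 28 mm inside diameter, 22 mm deep, standing 30 mm above an 84 x 72 mm aluminium plate. z is its axis, out of the mouth, leaning 8 to 19 degrees from vertical to the stage's front (its -x, roughly to the robot). Untilted, the mouth would be 80 mm above the table
- stage: grey base of the tilting stage, 120 x 100 mm, fixed; origin under its centre on the table; the tilt hinge runs along its y axis 40 mm above the table, and stiff friction keeps the tilt
- tilt (a joint): tilt of the stage, rad, 0 = level, growing as the socket leans to the stage's -x; leave as found
- stand: grey block 80 x 80 x 70 mm, fixed, origin under its centre; a 24 mm hole goes through it from the top; the probe hangs in it by its collar
- probe: hardness probe, 235 g, upright in the stand. Origin at the underside centre of its dark collar (36 mm diameter, 6 mm thick, resting on the stand); z runs up the probe. Blue square grip 24 x 24 mm from 6 to 56 mm above the origin, flats square to x and y. Below: steel shaft 18 mm diameter, 40 mm long, then brass spring tip 8 mm diameter, 20 mm more. Lift 65 mm or more to clear the stand
- probe_point (a point): the round end (4 mm radius) of the brass spring tip; z points up along the probe
- plunger (a joint): how far the spring tip is pushed into the probe, m: 0 free, 0.012 the end stop; the spring gives 0.8 N per mm
- brass_button: look-alike brass button of the same size with a black dot; not wanted, leave it where it lies on the green mat
- reagent: amber bottle, 52 mm diameter, 110 mm tall; origin at its foot; bystander
- mug: white mug, 72 mm diameter, 85 mm tall; origin at its foot; bystander
- driver: screwdriver lying on the table, 170 mm long; bystander
- ref_block: dark steel reference disc, 60 mm diameter, 14 mm high, bystander
- jar: glass jar, 56 mm diameter, 70 mm tall; bystander
- sample_tray: white divided tray, 120 x 160 x 35 mm; bystander
Not all that is in view belongs to the job. Of the things shaped like the specimen, the steel one is meant.

How it is judged (in metres and radians):
On the way, in this order (a step that is already met when the one before it is completed fails the run):
1. the steel button sits flush in the socket, dot up, let go, with the probe still in its stand (distance between specimen_seat and socket below 0.004 m and angle between the z axis of specimen and the z axis of socket, either way round below 0.06 rad and angle between specimen's own z axis and vertical below 0.6 rad and contact force between the arm and specimen below 0.1 N and linear speed of specimen below 0.02 m/s and distance of probe from where it was at the start of the episode below 0.02 m), for 0.3 s.
2. the probe is lifted out of its stand (z of probe_point in the frame of stand above 0.072 m and contact force between the fingers and probe above 2 N), for 0.1 s.
At the end, for the whole second after the job is handed in: Button seated dot up (4 mm, 0.06 rad), untouched by the arm; probe held still by the gripper, its tip within 5 mm of the dot's centre, within 0.11 rad of square to the face, pushed in 3 to 9 mm, pressing on the button with 1.5 to 9 N; socket within 4 mm of its start (distance between specimen_seat and socket below 0.004 m and angle between the z axis of specimen and the z axis of socket, either way round below 0.06 rad and angle between each of specimen, probe's own z axis and vertical below 0.6 rad and contact force between the arm and specimen below 0.1 N and distance between probe_point and mark below 0.005 m and angle between the z axis of probe and the z axis of specimen, either way round below 0.11 rad and value of joint plunger between 0.003 and 0.009 m and contact force between probe and specimen between 1.5 and 9 N and contact force between the fingers and probe above 2 N and contact force between probe and stage below 0.1 N and linear speed of each of probe, specimen below 0.02 m/s and distance of socket from where it was at the start of the episode below 0.004 m); the arm keeps its last pose, push and grip.
It fails at once if a bystander is disturbed (moved more than 30 mm) (distance of any of brass_button, reagent, mug, driver, ref_block, jar, sample_tray from where it was at the start of the episode above 0.03 m).
It fails at once if the probe is pressed hard on the button (over 20 N) (contact force between probe and specimen above 20 N).
It fails at once if the button is dropped or thrown (faster than 0.5 m/s while not held) (contact force between the fingers and specimen below 0.05 N and linear speed of specimen above 0.5 m/s).
It fails at once if the stage's tilt is shifted (socket moved more than 8 mm) (distance of socket from where it was at the start of the episode above 0.008 m).
It also fails if it takes over 61 s, if anything falls off the work surface, if the arm or the gripper's body presses on something with over 40 N, if the wrist force passes 120 N, or if a joint passes its speed limit or range.

## Robot

A 6-joint arm with a two-finger parallel gripper is mounted at the origin on the work surface. World frame = base frame: x ahead of the robot, y to its left, z up, the work surface at z = 0. Lengths are in m, angles in degrees, forces in N, time in s.
With the tool pointing down it reaches from about 0.35 to 0.875 m from the base axis. Payload 4.2 kg.
Tool frame: the origin (TCP) lies midway between the tips of the shut fingers; the grasp point (between the pads) lies 19 mm behind it; z points along the fingers, y is the line along which they close (so a half turn about z gives the same grasp; the last joint's range is limited). The gripper opens to 87 mm and grips with 3 to 60 N. Pads are 19 mm wide; open, the fingers measure 117 mm over their backs; the gripper's body (75 mm by 190 mm) begins 51 mm behind the grasp point.
Start: joints at [-60.814, 22.042, 0.453, 0, -68.411, -14.817], TCP at [0.155, -0.605, 0.223] pointing down, gripper open.
Joint ranges: [-179.83, 179.83], [-69.29, 118.12], [-61.27, 80.66], [-181.25, 117.63], [-171.15, -9.14], [-177.46, 177.46]. Speed limits (degrees/s): [159.86, 159.86, 180, 180, 180, 180].

## Interface

Orientations are given as [roll, pitch, yaw] about the fixed x, y, z axes, in that order (R = Rz(yaw) Ry(pitch) Rx(roll)).
In Python, from workcell import env gives the robot as it stands. The module is installed in compiled form; this text tells all that it offers. Calls block until the motion is done:
- env.goto(position, orientation): joint-space move of the TCP to a pose.
- env.move_straight(position, rotation=None, rate=0.15, force_limit=None): straight line of the TCP; rotation=None keeps the orientation; rate is the mean speed in m/s. With force_limit (N) it stops when the force on the tool has changed by that much, and returns True; else False.
- env.set_joints(angles): joint-space move.
- env.gripper_to(opening, grasp_force=None): opening from 0.0 (shut) to 1.0 (fully open); grasp_force is the grip in N (None keeps the last); returns when the fingers have stopped.
- env.dwell(seconds).
- env.inverse_kinematics(position, orientation): joint angles nearest the present ones, or None.
- env.read_state(): the state.
- env.grab_frame(name): name is "scene" or "side" or "wrist"; returns a dict with "image" (384x512x3 uint8, blue, green, red), "fx", "fy", "cx", "cy" (pixels), "position" and "orientation" of the camera in the world. Camera axes: x right, y up, looking along -z (the intrinsics and any distortion apply to the point x, -y, -z); pixel columns grow to the right and rows downward; lengths in m; the calibration is good to about 2 mm. A picture is of the moment at which its call begins. There is no depth.
A pose or a line that the arm cannot do raises env.Unreachable and nothing moves.
- env.close_job(): hands the job in; it is judged then, once.
Trained networks look in a picture, given as the dict that the camera call returned (one of the last four; its "shot" number tells which), for a name from the list of things; names that differ only in an ending like _2 or _b are one class to them, and where a whole thing is asked for, a point or a joint stands for the part that bears it (a point fixed in the world has none). Each returns a list of dicts, best first, with "score" (0 to 1); they miss things now and then, are a little off and sometimes report something else, mostly with a low value. They report only what shows in the picture. A call takes as long as a camera call. They do not tell look-alikes from the thing itself.
- env.search_frame(picture, thing): "xyz" ([x, y, z] in m, in world coordinates, good to about 4 mm: the middle of the surface that is visible of it).
- env.trace(picture, thing): "mask" (384x512 bool, what is visible of it).
The state is a dict: "clock": time; "joint_positions": joint angles; "qvel": joint speeds; "joint_torque": joint torques, N m; "position": TCP position; "tool_rot": TCP orientation; "force": force on the tool from outside, world axes, zero at the start; "wrist_torque": the same for the moment, N m; "opening": opening from 0.0 (shut) to 1.0 (fully open); "finger_force": force on a finger pad.
Only numpy, scipy, OpenCV 4.12 (cv2) and the standard library are available. Lean on these libraries where they do the work, as an engineer would, in place of code of your own. Each camera call takes 0.05 s, during which the arm holds its last target. There are 200 camera calls.

## Working session

There is one attempt and no reset: what is moved stays moved. The work goes in short steps, each a Python script; the robot and the scene stay as the last script left them, time stands still between calls to the robot, and variables do not carry over. Pictures are saved under pics/ and viewed, at most 10 in all, crops included, and the job is handed in when it is done.

```bash
ls; mkdir -p pics; cat > h.py <<'E'
import numpy as np, cv2
from scipy.spatial.transform import Rotation as R
from workcell import env
def rot(o): return R.from_euler('xyz',o,degrees=True)
def rpy(M): return R.from_matrix(M).as_euler('xyz',degrees=True).tolist()
def proj(f,p):
    c=rot(f['orientation']).inv().apply(np.atleast_2d(p)-np.array(f['position']))
    return np.c_[f['cx']+f['fx']*c[:,0]/-c[:,2], f['cy']+f['fy']*-c[:,1]/-c[:,2]]
def ray(f,u,v):
    d=rot(f['orientation']).apply([(u-f['cx'])/f['fx'],-(v-f['cy'])/f['fy'],-1.])
    return np.array(f['position']),d
def onz(f,u,v,z):
    o,d=ray(f,u,v); return o+d*(z-o[2])/d[2]
E
python3 - <<'E'
from h import *
fs=[env.grab_frame(n) for n in('scene','side')]
for n,f in zip('ab',fs):
    print({k:np.round(v,3).tolist() if not np.isscalar(v) else v for k,v in f.items() if k!='image'})
    cv2.imwrite(f'pics/{n}.png',cv2.resize(f['image'],(768,576)))
    for t in ['specimen','brass_button','socket','stage','stand','probe','reagent','mug','driver','ref_block','jar','sample_tray']:
        print(t,[(round(r['score'],2),np.round(r['xyz'],3).tolist()) for r in env.search_frame(f,t)[:3]])
E
```

```text
pics
{'fx': 427.7196443798233, 'fy': 427.7196443798233, 'cx': 256.8356950152578, 'cy': 186.82567317954508, 'position': [1.526, 0.368, 0.746], 'orientation': [57.091, 1.3, 109.545], 'shot': 1}
specimen [(0.6, [0.713, 0.281, 0.028]), (0.47, [0.563, 0.239, 0.03])]
brass_button []
socket [(0.8, [0.555, 0.03, 0.059]), (0.74, [0.768, -0.109, 0.02]), (0.35, [0.714, -0.274, 0.017])]
stage [(0.9, [0.562, 0.028, 0.025])]
stand [(0.95, [0.553, -0.302, 0.049]), (0.21, [0.563, 0.025, 0.025])]
probe [(0.73, [0.535, -0.313, 0.1])]
reagent [(0.68, [0.657, -0.437, 0.059])]
mug [(0.62, [0.781, 0.165, 0.056])]
driver [(0.72, [0.77, -0.107, 0.021])]
ref_block []
jar [(0.9, [0.482, 0.455, 0.047]), (0.23, [0.552, -0.303, 0.046])]
sample_tray [(0.76, [0.576, 0.485, 0.023]), (0.7, [0.656, -0.435, 0.059])]
{'fx': 449.7017598642007, 'fy': 449.7017598642007, 'cx': 260.9904735284433, 'cy': 191.0191899528843, 'position': [0.096, 0.983, 0.839], 'orientation': [55.208, -1.223, -153.674], 'shot': 2}
specimen [(0.68, [0.698, 0.286, 0.023]), (0.66, [0.551, 0.248, 0.029])]
brass_button [(0.76, [0.386, 0.266, 0.029])]
socket [(0.68, [0.534, 0.034, 0.047])]
stage []
stand [(0.96, [0.509, -0.285, 0.049]), (0.19, [0.532, 0.034, 0.051])]
probe [(0.6, [0.519, -0.31, 0.099]), (0.21, [0.388, 0.267, 0.027])]
reagent [(0.78, [0.64, -0.428, 0.049])]
mug [(0.92, [0.751, 0.185, 0.058])]
driver [(0.49, [0.754, -0.101, 0.019])]
ref_block [(0.44, [0.71, -0.275, 0.015])]
jar [(0.85, [0.45, 0.473, 0.051]), (0.56, [0.533, 0.034, 0.048])]
sample_tray [(0.59, [0.598, 0.504, 0.016])]
```

View pics/a.png

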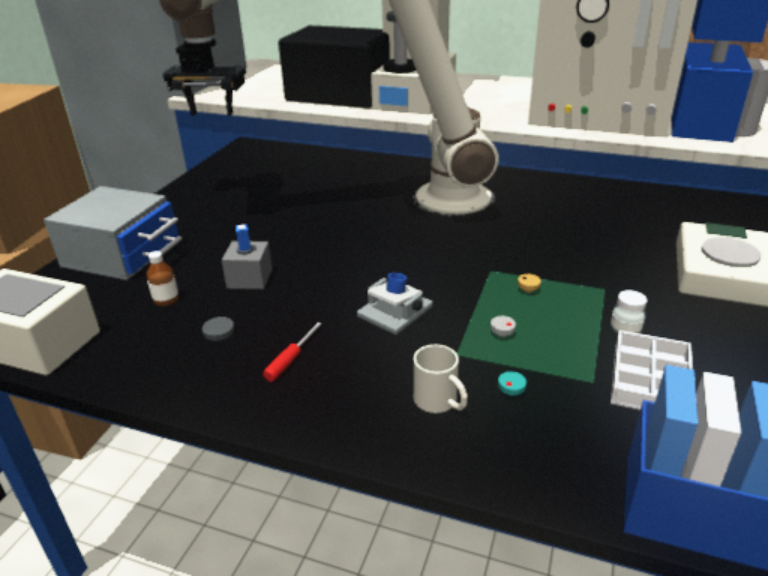

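View pics/b.png

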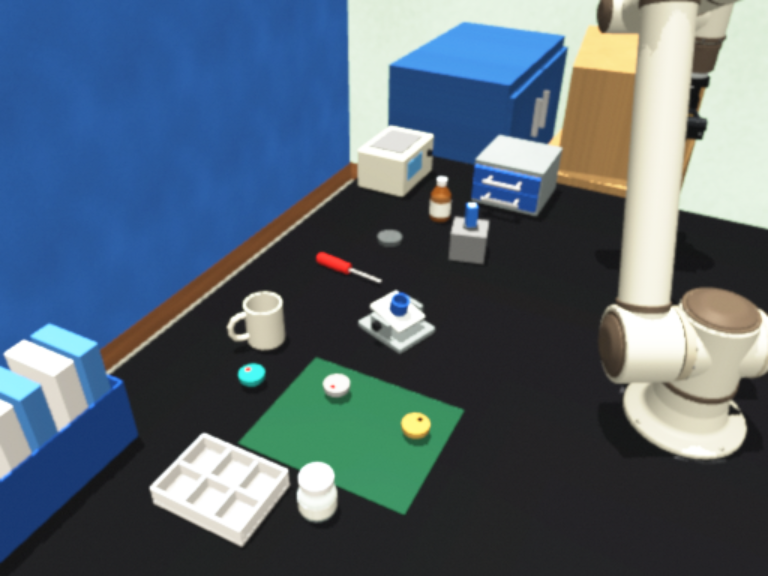

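The first view shows the steel button with a red dot on the mat at (503,326) and the brass one at (529,283); a teal decoy lies off the mat at (512,383). The stage is at (395,295) and the stand at (245,262). The second view agrees. Next I'll take wrist views from near.

```bash
python3 - <<'E'
from h import *
import pickle
s=env.read_state(); print(s['clock'],np.round(s['tool_rot'],2))
out=[]
def shot(n):
    f=env.grab_frame('wrist'); out.append((n,f)); print(n,np.round(f['position'],3),np.round(f['orientation'],1),f['fx'])
    return f
def q(f,ts):
    for t in ts: print(t,[(round(r['score'],2),np.round(r['xyz'],4).tolist()) for r in env.search_frame(f,t)[:3]])
env.goto([0.50,-0.30,0.30],[180,0,0]); f=shot('stand'); q(f,['stand','probe'])
env.goto([0.50,0.03,0.26],[180,0,0]); f=shot('stage'); q(f,['socket','stage'])
env.goto([0.50,0.24,0.22],[180,0,0]); f=shot('btn'); q(f,['specimen','mark'])
pickle.dump(out,open('w.pkl','wb'))
ims=[f['image'] for _,f in out]
cv2.imwrite('pics/w.png',cv2.resize(np.hstack(ims),(1536,384))[:, :]) 
for (n,f) in out: cv2.imwrite(f'pics/w_{n}.png',f['image'])
print(env.read_state()['clock'])
E
```

```text
1.3 [-180.      0.   -165.63]
stand [ 0.569 -0.302  0.462] [-14.7  -0.  -90.1] 340.99046212398633
stand [(0.95, [0.5254, -0.3176, 0.0715])]
probe [(0.6, [0.5248, -0.3186, 0.1217])]
stage [0.57  0.028 0.422] [-14.7  -0.  -90. ] 340.99046212398633
socket [(0.56, [0.547, 0.0199, 0.0571])]
stage [(0.76, [0.5478, 0.0203, 0.0474])]
btn [0.57  0.238 0.382] [-14.7  -0.1 -90. ] 340.99046212398633
specimen [(0.55, [0.5545, 0.243, 0.0312])]
mark [(0.81, [0.5573, 0.2383, 0.0298])]
5.6917
```

```bash
python3 - <<'E'
from h import *
a,b,c=[cv2.imread(f'pics/w_{n}.png') for n in('stand','stage','btn')]
cr=lambda i:cv2.resize(i[60:324,120:392],(0,0),fx=1.4,fy=1.4)
cv2.imwrite('pics/m.png',np.vstack([np.hstack([cv2.resize(a,(400,300)),cv2.resize(c,(400,300))]),]))
cv2.imwrite('pics/st.png',cv2.resize(b[60:348,64:448],(768,576),interpolation=cv2.INTER_CUBIC))
E
```

```text
(no output)
```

View pics/m.png

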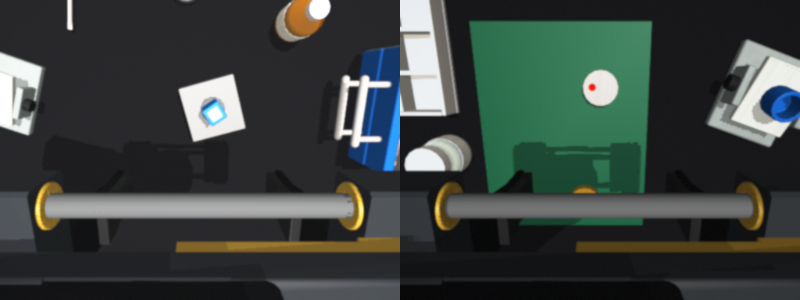

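View pics/st.png

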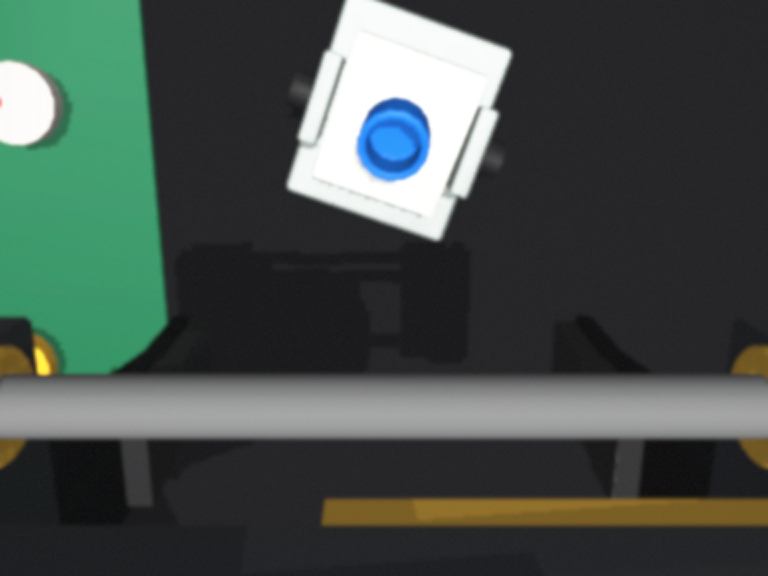

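```bash
cat >> h.py <<'E'
import pickle
def tc():
    s=env.read_state(); f=env.grab_frame('wrist')
    Rt=rot(s['tool_rot']); return Rt.inv()*rot(f['orientation']), Rt.inv().apply(np.array(f['position'])-s['position'])
def look(T,target,d,yaw,p,r):
    Rc,pc=T; o=[180+r,p,yaw]; Rt=rot(o); C=np.array(target)+d*(Rt*Rc).apply([0,0,1])
    pos=C-Rt.apply(pc)
    try: env.goto(pos.tolist(),o)
    except env.Unreachable: print('unreach',p,r); return None
    env.dwell(0.15)
    return env.grab_frame('wrist')
def circ(c,z,rad,n=48):
    z=np.array(z)/np.linalg.norm(z); x=np.cross(z,[0.3,1,0.1]); x/=np.linalg.norm(x); y=np.cross(z,x)
    t=np.linspace(0,2*np.pi,n,endpoint=False)[:,None]
    return np.array(c)+rad*(np.cos(t)*x+np.sin(t)*y)
def hullmask(f,pts,S=4):
    p=proj(f,pts); h=cv2.convexHull(((p+0.5)*16).astype(np.int32).reshape(-1,1,2))
    m=np.zeros((384,512),np.uint8); cv2.fillConvexPoly(m,h-8,1,shift=4); return m>0
E
python3 - <<'E'
from h import *
T=tc(); print(T[0].as_euler('xyz',degrees=True),T[1])
out=[]
for tgt,d,vs,nm in [([.555,.243,.025],.2,[(0,0),(0,25)],'btn'),([.545,.022,.07],.2,[(0,0),(0,35),(0,-35),(-18,0)],'stage')]:
    for p,r in vs:
        f=look(T,tgt,d,-18,p,r)
        if f is not None: out.append((nm,f)); print(nm,p,r,np.round(f['position'],3),np.round(env.read_state()['position'],3))
pickle.dump((T,out),open('v.pkl','wb'))
print(env.read_state()['clock'])
cv2.imwrite('pics/v.png',np.vstack([np.hstack([cv2.resize(f['image'],(266,200)) for _,f in out[i:i+3]]) for i in (0,3) if len(out[i:i+3])==3]))
E
```

```text
[1.65303682e+02 3.68519064e-02 8.99898171e+01] [ 0.0697325   0.00106846 -0.16180313]
btn 0 0 [0.604 0.228 0.221] [0.538 0.251 0.059]
btn 0 25 [0.579 0.151 0.201] [0.533 0.238 0.054]
stage 0 0 [0.594 0.007 0.263] [0.527 0.03  0.101]
stage 0 35 [ 0.559 -0.098  0.229] [0.521 0.013 0.097]
stage 0 -35 [0.628 0.111 0.228] [0.533 0.045 0.095]
stage -18 0 [0.536 0.027 0.27 ] [0.52  0.032 0.094]
12.125
```

View pics/v.png

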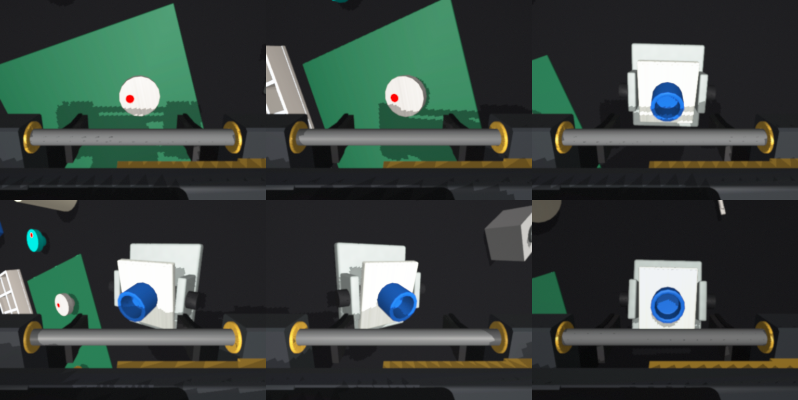

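The montage shows the steel button at the centre in the top two views, and the blue cup fully visible in all four stage views. Now I'll fit models.

```bash
cat > fit.py <<'E'
from h import *
from scipy.optimize import minimize
T,out=pickle.load(open('v.pkl','rb'))
def comp(m,uv):
    n,l,s,c=cv2.connectedComponentsWithStats(m.astype(np.uint8))
    k=min(range(1,n),key=lambda i:np.hypot(*(c[i]-uv))+(1e3 if s[i,4]<60 else 0)); m2=(l==k).astype(np.uint8)
    cs,_=cv2.findContours(m2,cv2.RETR_EXTERNAL,cv2.CHAIN_APPROX_NONE); h=np.zeros_like(m2)
    cv2.fillPoly(h,[cv2.convexHull(max(cs,key=len))],1); return h>0
def fit(views,pts,x0,dx):
    def cost(x,per=False):
        e=[1-(m&k).sum()/(m|k).sum() for f,m in views for k in [hullmask(f,pts(x))]]
        return e if per else sum(e)
    x0=np.array(x0,float); 
    r=minimize(cost,x0,method='Nelder-Mead',options=dict(initial_simplex=np.vstack([x0]+[x0+np.eye(len(x0))[i]*dx[i] for i in range(len(x0))]),xatol=1e-5,fatol=1e-5,maxiter=600))
    return r.x,np.round(cost(r.x,True),3)
E
python3 - <<'E'
from fit import *
bt=[];dots=[]
for n,f in out:
    if n!='btn': continue
    im=f['image'].astype(int); B,G,Rr=im[...,0],im[...,1],im[...,2]
    uv=proj(f,[.555,.243,.025])[0]
    w=(np.minimum(B,G)>90)&(abs(Rr-G)<60)|((Rr>150)&(G<90))
    bt.append((f,comp(w,uv)))
    d=(Rr>150)&(G<80)&(B<80); d&=bt[-1][1]; v,u=np.nonzero(d); print('dot px',u.mean(),v.mean(),len(u))
    dots.append(onz(f,u.mean(),v.mean(),.029))
pb=lambda x:np.vstack([circ([x[0],x[1],.029],[0,0,1],.023),circ([x[0],x[1],.017],[0,0,1],.023)])
x,e=fit(bt,pb,[.555,.243],[.004,.004]); print('button',x,e)
for b in bt: print('  single',*fit([b],pb,x,[.003,.003]))
for d in dots: print('dot',d,np.linalg.norm(d[:2]-x),np.degrees(np.arctan2(d[1]-x[1],d[0]-x[0])))
sv=[]
for n,f in out:
    if n!='stage': continue
    im=f['image'].astype(int); uv=proj(f,[.545,.022,.065])[0]
    sv.append((f,comp((im[...,0]>im[...,2]+50)&(im[...,0]>70)&(im[...,0]>im[...,1]+25),uv)))
def ps(x):
    sx,sy,yw,t=x; Rz=R.from_euler('ZY',[yw,-t]); z=Rz.apply([0,0,1]); h=np.array([sx,sy,.04]); c=h+z*.04
    return np.vstack([circ(c,z,.019),circ(c-z*.03,z,.019)])
for s in [sv]+[sv[:3],sv[1:]]:
    x,e=fit(s,ps,[.555,.018,-.31,.22],[.005,.005,.1,.08]); z=R.from_euler('ZY',[x[2],-x[3]]).apply([0,0,1])
    print('stage',np.round(x,4),'deg',np.degrees(x[2:]),e,'mouth',np.array([x[0],x[1],.04])+.04*z)
def pf(x):
    z=np.array([x[3],x[4],1]); z/=np.linalg.norm(z); return np.vstack([circ(x[:3],z,.019),circ(x[:3]-z*.03,z,.019)])
z0=z/z[2]
x,e=fit(sv,pf,[*(np.array([x[0],x[1],.04])+.04*z),z0[0],z0[1]],[.003,.003,.003,.05,.05]); print('free',x,e)
print('free tilt',np.degrees(np.arctan(np.hypot(x[3],x[4]))),np.degrees(np.arctan2(-x[4],-x[3])))
E
```

```text
dot px 249.56172839506172 189.43827160493828 162
dot px 246.9527027027027 187.50675675675674 148
button [0.55539016 0.23635159] [0.011 0.03 ]
  single [0.55541224 0.23617689] [0.01]
  single [0.55558409 0.23677885] [0.025]
dot [0.55675747 0.24726976 0.029     ] 0.011003451520540917 82.86185458413259
dot [0.55669877 0.24701094 0.029     ] 0.010739373191273457 83.00103685390285
stage [ 0.5419  0.0218 -0.0591  0.1227] deg [-3.38655854  7.03072817] [0.071 0.078 0.093 0.053] mouth [0.5369754  0.02206369 0.07969923]
stage [ 0.5443  0.0214 -0.1188  0.2078] deg [-6.80920934 11.90623168] [0.093 0.076 0.081] mouth [0.53612681 0.02240042 0.07913946]
stage [ 0.543   0.022  -0.0516  0.1572] deg [-2.95605554  9.00803026] [0.08  0.091 0.057] mouth [0.53673546 0.02234769 0.07950666]
free [ 0.53659799  0.02217451  0.07758058 -0.14187003  0.02813391] [0.06  0.071 0.081 0.039]
free tilt 8.229775529604794 -11.216665386085735
```

```bash
cat > st.py <<'E'
from fit import *
sv=[]; tiles=[]
for n,f in out:
    if n!='stage': continue
    im=f['image'].astype(int); uv=proj(f,[.545,.022,.065])[0]
    m=(im[...,0]>1.7*im[...,2])&(im[...,0]>35)&(im[...,0]>1.2*im[...,1])
    sv.append((f,comp(m,uv)))
def ps(x):
    sx,sy,yw,t=x; Rz=R.from_euler('ZY',[yw,-t]); z=Rz.apply([0,0,1]); c=np.array([sx,sy,.04])+z*.04
    return np.vstack([circ(c,z,.019),circ(c-z*.03,z,.019)])
def pf(x):
    z=np.array([x[3],x[4],1]); z/=np.linalg.norm(z); return np.vstack([circ(x[:3],z,.019),circ(x[:3]-z*.03,z,.019)])
E
python3 - <<'E'
from st import *
x,e=fit(sv,ps,[.55,.018,-.31,.22],[.005,.005,.1,.08]); z=R.from_euler('ZY',[x[2],-x[3]]).apply([0,0,1])
print('stage',np.round(x,4),'deg',np.degrees(x[2:]),e,'mouth',np.array([x[0],x[1],.04])+.04*z)
x,e=fit(sv,pf,[.538,.022,.079,-.2,.05],[.003,.003,.003,.05,.05]); print('free',x,e,np.degrees(np.arctan(np.hypot(x[3],x[4]))),np.degrees(np.arctan2(-x[4],-x[3])))
for f,m in sv:
    v,u=np.nonzero(m); print(u.min(),u.max(),v.min(),v.max())
    i=f['image'].copy(); k=hullmask(f,pf(x)).astype(np.uint8)
    for mm,c in((m.astype(np.uint8),(0,0,255)),(k,(0,255,0))):
        cs,_=cv2.findContours(mm,cv2.RETR_EXTERNAL,cv2.CHAIN_APPROX_NONE); cv2.drawContours(i,cs,-1,c,1)
    cx,cy=int(u.mean()),int(v.mean()); tiles.append(cv2.resize(i[cy-60:cy+60,cx-80:cx+80],(400,300),interpolation=0))
cv2.imwrite('pics/ov.png',np.vstack([np.hstack(tiles[:2]),np.hstack(tiles[2:])]))
E
```

```text
stage [ 0.5413  0.0212 -0.1893  0.1032] deg [-10.84868483   5.91161589] [0.081 0.089 0.095 0.068] mouth [0.53726869 0.02194141 0.07978728]
free [ 0.53669437  0.02195195  0.0774145  -0.12069013  0.03985001] [0.067 0.094 0.083 0.059] 7.243393475482785 -18.27242097711283
228 292 158 232
227 302 159 233
215 290 159 233
229 293 168 235
```

View pics/ov.png

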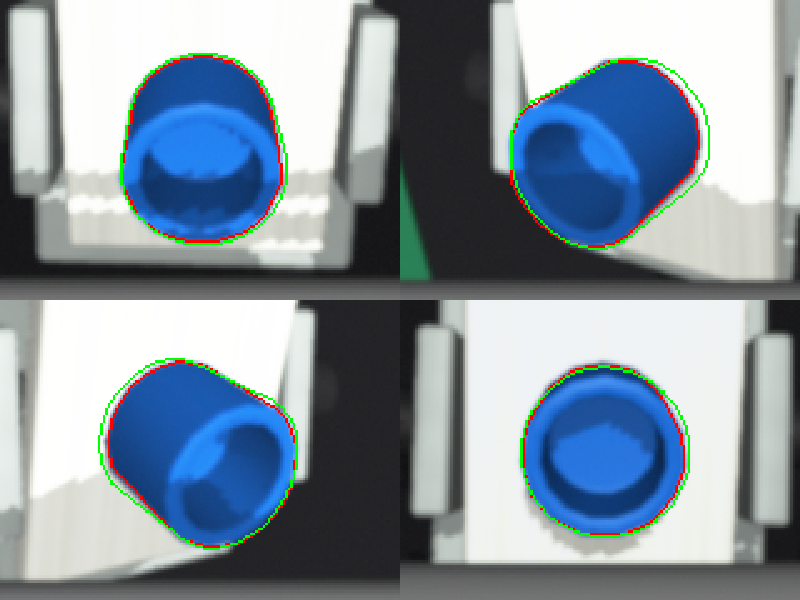

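The masks (red) are good, but the modelled cup is a bit too long. I'll free the length and scale.

```bash
python3 - <<'E'
from st import *
def ps(x):
    sx,sy,yw,t,L,h=x; z=R.from_euler('ZY',[yw,-t]).apply([0,0,1]); c=np.array([sx,sy,.04])+z*h
    return np.vstack([circ(c,z,.0187),circ(c-z*L,z,.0187)])
for s in (sv,sv[:3],sv[1:]):
  x,e=fit(s,ps,[.549,.018,-.31,.22,.026,.04],[.005,.005,.1,.08,.004,.003]); z=R.from_euler('ZY',[x[2],-x[3]]).apply([0,0,1])
  print('stage',np.round(x,4),'deg',np.degrees(x[2:4]),e,'mouth',np.array([x[0],x[1],.04])+x[5]*z)
E
```

```text
stage [ 0.5453  0.0202 -0.2346  0.253   0.0265  0.0389] deg [-13.44355403  14.49748547] [0.057 0.045 0.051 0.072] mouth [0.53583773 0.02247677 0.07770325]
stage [ 0.5447  0.0205 -0.2337  0.2405  0.0268  0.0393] deg [-13.38876219  13.78083399] [0.061 0.04  0.043] mouth [0.53560665 0.02264413 0.0781895 ]
stage [ 0.5448  0.0205 -0.2517  0.246   0.0269  0.0393] deg [-14.42337275  14.09595262] [0.042 0.047 0.075] mouth [0.53549557 0.02284765 0.07810389]
```

```bash
python3 - <<'E'
from st import *
def cen(m): v,u=np.nonzero(m); return np.array([u.mean(),v.mean()])
def model(f,x,L,r,yw,sh=0):
    sx,sy,t=x; z=R.from_euler('ZY',[yw,-t]).apply([0,0,1]); c=np.array([sx,sy,.04])+z*.04
    pts=np.vstack([circ(c,z,r),circ(c-z*L,z,r)])
    p=proj(f,pts)+sh; h=cv2.convexHull((p*16).astype(np.int32).reshape(-1,1,2)); m=np.zeros((384,512),np.uint8); cv2.fillConvexPoly(m,h,1,shift=4); return m>0
iou=lambda m,k:(m&k).sum()/(m|k).sum()
for yw in(-.26,-.33,-.40):
  for L in (.027,.03):
    for t in np.radians([8,10,12,14,16,18]):
        x=np.array([.536+.04*np.sin(t)*np.cos(yw),.0224+.04*np.sin(t)*np.sin(yw),t]); row=[];ds=[]
        for f,m in sv:
            d=cen(m)-cen(model(f,x,L,.0187,yw)); ds.append(d); row.append(1-iou(m,model(f,x,L,.0187,yw,d)))
        print(yw,L,round(np.degrees(t)),np.round(row,3),round(sum(row),3),np.round(ds,1).tolist())
E
```

```text
-0.26 0.027 8 [0.052 0.043 0.044 0.049] 0.187 [[-0.2, -2.5], [1.2, -2.0], [-1.0, -2.0], [-0.7, -1.3]]
-0.26 0.027 10 [0.059 0.043 0.044 0.057] 0.202 [[-0.2, -1.6], [0.9, -1.2], [-0.9, -1.0], [-0.6, -0.6]]
-0.26 0.027 12 [0.066 0.042 0.042 0.067] 0.217 [[-0.1, -0.6], [0.7, -0.2], [-0.5, -0.3], [-0.5, 0.2]]
-0.26 0.027 14 [0.07  0.041 0.046 0.078] 0.235 [[-0.1, 0.3], [0.4, 0.6], [-0.2, 0.7], [-0.3, 1.0]]
-0.26 0.027 16 [0.075 0.051 0.047 0.09 ] 0.264 [[-0.0, 1.3], [0.2, 1.6], [0.1, 1.5], [-0.2, 1.8]]
-0.26 0.027 18 [0.079 0.057 0.05  0.1  ] 0.286 [[0.0, 2.3], [0.0, 2.4], [0.5, 2.3], [-0.2, 2.7]]
-0.26 0.03 8 [0.068 0.068 0.075 0.047] 0.258 [[-0.1, -1.9], [0.0, -1.2], [0.1, -1.1], [-0.7, -1.2]]
-0.26 0.03 10 [0.079 0.071 0.072 0.059] 0.28 [[-0.2, -0.9], [-0.2, -0.4], [0.4, -0.3], [-0.6, -0.5]]
-0.26 0.03 12 [0.089 0.07  0.07  0.073] 0.303 [[-0.1, 0.2], [-0.4, 0.6], [0.6, 0.6], [-0.5, 0.4]]
-0.26 0.03 14 [0.094 0.071 0.071 0.085] 0.321 [[-0.0, 1.2], [-0.7, 1.6], [1.0, 1.6], [-0.3, 1.2]]
-0.26 0.03 16 [0.102 0.074 0.068 0.098] 0.342 [[0.0, 2.3], [-0.9, 2.5], [1.2, 2.5], [-0.2, 2.1]]
-0.26
[... 1785 characters left out ...]
0.9, 1.8]]
-0.4 0.027 18 [0.08  0.054 0.049 0.101] 0.284 [[-0.9, 2.3], [-1.0, 2.3], [-0.5, 2.3], [-0.9, 2.6]]
-0.4 0.03 8 [0.069 0.076 0.069 0.048] 0.262 [[-0.6, -1.9], [-0.5, -1.4], [-0.3, -1.2], [-0.8, -1.3]]
-0.4 0.03 10 [0.079 0.073 0.068 0.058] 0.277 [[-0.7, -1.0], [-0.8, -0.3], [-0.2, -0.3], [-0.8, -0.6]]
-0.4 0.03 12 [0.087 0.072 0.067 0.071] 0.297 [[-0.8, 0.1], [-1.0, 0.5], [-0.1, 0.7], [-0.8, 0.3]]
-0.4 0.03 14 [0.095 0.074 0.065 0.086] 0.32 [[-0.7, 1.2], [-1.4, 1.5], [0.2, 1.6], [-0.8, 1.1]]
-0.4 0.03 16 [0.099 0.075 0.071 0.1  ] 0.345 [[-0.8, 2.2], [-1.8, 2.5], [0.4, 2.4], [-0.9, 2.1]]
-0.4 0.03 18 [0.105 0.075 0.07  0.111] 0.361 [[-0.9, 3.3], [-2.2, 3.4], [0.7, 3.4], [-0.9, 3.0]]
```

```bash
python3 - <<'E'
from st import *
K=4
def big(f):
    s=cv2.resize(f['image'].astype(np.float32),None,fx=K,fy=K,interpolation=cv2.INTER_CUBIC)
    uv=(proj(f,[.537,.022,.065])[0]+.5)*K-.5
    # blue saturation measure halfway between cup and background
    m=(s[...,0]-s[...,2])/np.maximum(s[...,0],30)>.42
    m&=s[...,0]>30
    return comp(m,uv)
B=[(f,big(f)) for f,_ in sv]
def pts(x):
    mx,my,mz,yw,t=x; z=R.from_euler('ZY',[yw,-t]).apply([0,0,1]); c=np.array([mx,my,mz])
    return np.vstack([circ(c,z,.019),circ(c-z*L,z,.019)])
def mk(f,x):
    p=(proj(f,pts(x))+.5)*K-.5; m=np.zeros((384*K,512*K),np.uint8)
    cv2.fillConvexPoly(m,cv2.convexHull(np.round(p*16).astype(np.int32).reshape(-1,1,2)),1,shift=4); return m>0
def cost(x): return [1-(m&k).sum()/(m|k).sum() for f,m in B for k in [mk(f,x)]]
for L in (.028,.03):
  for yw in (None,-.33):
    g=(lambda y:np.r_[y[:3],yw,y[3]]) if yw else (lambda y:np.r_[y[:3],y[4],y[3]])
    y0=[.536,.022,.078,.22]+([] if yw else [-.3]); d=[.003,.003,.003,.07,.1][:len(y0)]
    r=minimize(lambda y:sum(cost(g(y))),y0,method='Nelder-Mead',options=dict(initial_simplex=np.vstack([y0]+[np.array(y0)+np.eye(len(y0))[i]*d[i] for i in range(len(y0))]),xatol=1e-4,fatol=1e-4,maxiter=160))
    x=g(r.x); print(L,np.round(x[:3],4),np.degrees(x[3:]),np.round(cost(x),3),'z expected',.04+.04*np.cos(x[4]))
E
```

```text
0.028 [0.537  0.0222 0.0782] [-15.25447229   6.92197469] [0.056 0.053 0.059 0.05 ] z expected 0.07970844771034566
0.028 [0.537  0.0224 0.0782] [-18.90760724   6.94404669] [0.056 0.053 0.059 0.05 ] z expected 0.07970658768847116
0.03 [0.537  0.0223 0.0782] [-15.75440692   6.9718432 ] [0.067 0.073 0.083 0.05 ] z expected 0.07970423687581665
0.03 [0.5372 0.0223 0.0779] [-18.90760724   4.70743158] [0.049 0.079 0.086 0.051] z expected 0.07986507002223409
```

```bash
python3 - <<'E'
from st import *
K=4
def big(f,th):
    s=cv2.resize(f['image'].astype(np.float32),None,fx=K,fy=K,interpolation=cv2.INTER_CUBIC)
    uv=(proj(f,[.537,.022,.065])[0]+.5)*K-.5
    return comp(((s[...,0]-s[...,2])/np.maximum(s[...,0],30)>th)&(s[...,0]>30),uv)
def pts(x):
    mx,my,mz,yw,t,L,r=x; z=R.from_euler('ZY',[yw,-t]).apply([0,0,1]); c=np.array([mx,my,mz])
    return np.vstack([circ(c,z,r),circ(c-z*L,z,r)])
def mk(f,x):
    p=(proj(f,pts(x))+.5)*K-.5; m=np.zeros((384*K,512*K),np.uint8)
    cv2.fillConvexPoly(m,cv2.convexHull(np.round(p*16).astype(np.int32).reshape(-1,1,2)),1,shift=4); return m>0
for th in (.35,):
  for idx in ([0,1,2,3],[1,2],[0,1,2]):
    B=[(sv[i][0],big(sv[i][0],th)) for i in idx]
    def cost(x): return [1-(m&k).sum()/(m|k).sum() for f,m in B for k in [mk(f,x)]]
    g=lambda y:np.r_[y[:2],.04+.04*np.cos(y[2]),-.325,y[2:]]
    y0=np.array([.536,.022,.22,.027,.0187]); d=[.003,.003,.09,.003,.0006]
    r=minimize(lambda y:sum(cost(g(y))),y0,method='Nelder-Mead',options=dict(initial_simplex=np.vstack([y0]+[y0+np.eye(5)[i]*d[i] for i in range(5)]),xatol=1e-4,fatol=1e-4,maxiter=200))
    x=g(r.x); print(th,idx,np.round(x[:3],4),np.degrees(x[3:5]),x[5:],np.round(cost(x),3))
x[4]=np.radians(13)
tiles=[]
for i in range(4):
    f=sv[i][0]; im=cv2.resize(f['image'],None,fx=3,fy=3,interpolation=cv2.INTER_CUBIC)
    for t,col in((9,(0,0,255)),(15,(0,255,0))):
        z=R.from_euler('ZY',[-.325,-np.radians(t)]).apply([0,0,1]); c=np.r_[x[:2],.04+.04*np.cos(np.radians(t))]
        for rr,dd in((.019,0),(.014,0),(.019,.03)):
            cv2.polylines(im,[np.round((proj(f,circ(c-z*dd,z,rr))+.5)*3-.5).astype(np.int32)],True,col,1)
    u,v=(proj(f,x[:3]-[0,0,.01])[0]*3).astype(int); tiles.append(im[v-150:v+150,u-200:u+200])
cv2.imwrite('pics/ov2.png',np.vstack([np.hstack(tiles[:2]),np.hstack(tiles[2:])]))
E
```

```text
0.35 [0, 1, 2, 3] [0.5361 0.0226 0.0792] [-18.62112834  11.63660333] [0.02885775 0.01820773] [0.022 0.018 0.022 0.013]
0.35 [1, 2] [0.5361 0.0226 0.0792] [-18.62112834  11.50146014] [0.02871036 0.01831948] [0.017 0.021]
0.35 [0, 1, 2] [0.5362 0.0225 0.0792] [-18.62112834  11.12297833] [0.02889151 0.0182193 ] [0.02  0.018 0.022]
```

View pics/ov2.png

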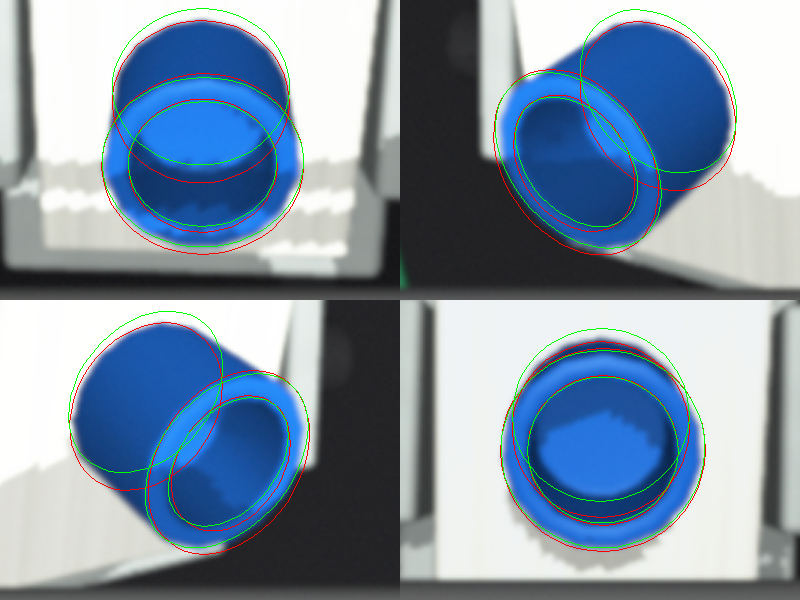

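Fit: the tilt lies between the 9° (red) and 15° (green) overlays. I take 11.5°, stage yaw -18.6°, mouth (0.536, 0.0226, 0.079). Picking now.

```bash
cat >> h.py <<'E'
YW=-18.62; TL=11.5; MOUTH=np.array([.5361,.0226,.0792])
SR=R.from_euler('ZY',[YW,-TL],degrees=True); SZ=SR.apply([0,0,1])
TO=[180,-TL,YW]
def st(m=''):
    s=env.read_state(); print(m,round(s['clock'],2),np.round(s['position'],4),'F',np.round(s['force'],2),'op',round(s['opening'],3),'ff',np.round(s['finger_force'],1)); return s
E
python3 - <<'E'
from h import *
b=[.5554,.2364]; o=[180,0,YW]
print(rot(TO).apply([0,0,1]),SZ)
env.gripper_to(.9)
env.goto([*b,.08],o); env.move_straight([*b,.0055],rate=.12); st('down')
env.gripper_to(.3,25); st('grip')
env.move_straight([*b,.03],rate=.08); st('lift')
env.move_straight([*b,.16],rate=.2)
p=MOUTH+SZ*(.06); env.goto(p.tolist(),TO); st('over')
f=env.grab_frame('scene'); g=env.grab_frame('side')
pickle.dump((f,g),open('c.pkl','wb'))
E
```

```text
[ 0.18893242 -0.06365621 -0.9799247 ] [-0.18893242  0.06365621  0.9799247 ]
down 14.24 [0.5558 0.2362 0.006 ] F [-0.61 -0.12  0.11] op 0.9 ff 0.0
grip 14.93 [0.5556 0.2367 0.0057] F [0.42 0.62 0.2 ] op 0.507 ff 25.0
lift 15.38 [0.5553 0.2364 0.0304] F [ 0.65 -0.68 -1.5 ] op 0.507 ff 25.0
over 17.04 [0.526  0.0272 0.1382] F [ 0.63  0.28 -2.1 ] op 0.51 ff 25.0
```

```bash
python3 - <<'E'
from h import *
env.move_straight((MOUTH+SZ*.012).tolist(),rate=.1); env.dwell(.2); s=st('pre')
h=env.move_straight((MOUTH-SZ*.016).tolist(),rate=.02,force_limit=4); s=st(h)
d=np.array(s['position'])-MOUTH; print('along axis',d@SZ,'stage-frame',SR.inv().apply(d))
E
```

```text
pre 17.98 [0.5343 0.0237 0.0918] F [ 0.52 -0.22 -1.98] op 0.506 ff 25.0
True 19.04 [0.5381 0.0218 0.0681] F [-2.45  0.78  3.54] op 0.506 ff 25.0
along axis -0.011348074833217755 stage-frame [-0.00013905 -0.00011301 -0.01134807]
```

Contact came at the predicted seat depth (-11.3 mm), so I'll release, retreat and check.

```bash
python3 - <<'E'
from h import *
env.gripper_to(.72); env.dwell(.1); st('open')
env.move_straight((MOUTH+SZ*.05).tolist(),rate=.12)
T,_=pickle.load(open('v.pkl','rb'))
out=[]
for v in [(0,35),(-18,0)]:
    f=look(T,(MOUTH).tolist(),.2,-18,*v); out.append(('s',f))
# stand
for v in [(0,0),(0,30)]:
    f=look(T,[.525,-.318,.1],.24,0,*v); out.append(('p',f)); 
    for t in('stand','probe'): print(t,[(round(r['score'],2),np.round(r['xyz'],4).tolist()) for r in env.search_frame(f,t)[:2]])
pickle.dump((T,out),open('v2.pkl','wb')); st('end')
cv2.imwrite('pics/p.png',np.vstack([np.hstack([cv2.resize(f['image'],(400,300)) for _,f in out[i:i+2]]) for i in(0,2)]))
E
```

```text
open 19.8 [0.5369 0.0213 0.0669] F [-0.66 -0.03  0.06] op 0.722 ff 0.0
stand [(0.96, [0.5354, -0.3194, 0.0724])]
probe [(0.58, [0.5288, -0.3185, 0.1229])]
stand [(0.85, [0.5336, -0.347, 0.0719]), (0.67, [0.5485, 0.0096, 0.0499])]
probe [(0.79, [0.525, -0.3271, 0.1114]), (0.34, [0.5384, 0.0114, 0.0912])]
end 25.99 [ 0.5166 -0.3507  0.1625] F [ 0.45 -0.2   0.04] op 0.723 ff 0.0
```

View pics/p.png

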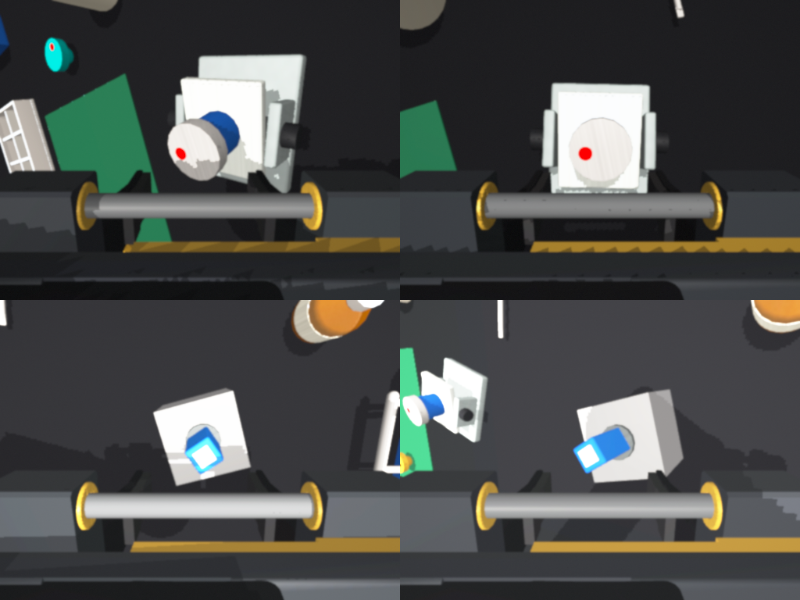

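The button is seated flush with the dot visible; the stand and the blue grip, rotated in yaw, show in the bottom views. I'll fit the grip prism and the dot.

```bash
python3 - <<'E'
from fit import *
T,out=pickle.load(open('v2.pkl','rb'))
for n,f in out[:2]:
    i=f['image'].astype(int); d=((i[...,2]>150)&(i[...,1]<80)&(i[...,0]<80)).astype(np.uint8)
    uv=proj(f,MOUTH+.012*SZ)[0]; nn,l,s,c=cv2.connectedComponentsWithStats(d); k=min(range(1,nn),key=lambda j:np.hypot(*(c[j]-uv)))
    o,dr=ray(f,*c[k]); P0=MOUTH+.012*SZ; P=o+dr*((P0-o)@SZ)/(dr@SZ); q=SR.inv().apply(P-P0); print('dot',P,q,np.hypot(*q[:2]),s[k,4])
K=4;B=[]
for n,f in out[2:]:
    s=cv2.resize(f['image'].astype(np.float32),None,fx=K,fy=K,interpolation=cv2.INTER_CUBIC); uv=(proj(f,[.526,-.319,.11])[0]+.5)*K
    m=(s[...,0]-s[...,2])/np.maximum(s[...,0],30)>.3
    # include the highlight on top by hull
    B.append((f,comp(m,uv)))
def mk(f,x):
    a=R.from_euler('z',x[2]).apply([[u*.012,v*.012,z] for u in(-1,1) for v in(-1,1) for z in(.076,.126)])+[x[0],x[1],0]
    p=(proj(f,a)+.5)*K-.5; m=np.zeros((384*K,512*K),np.uint8); cv2.fillConvexPoly(m,cv2.convexHull(np.round(p*16).astype(np.int32).reshape(-1,1,2)),1,shift=4); return m>0
def cost(x): return [1-(m&k).sum()/(m|k).sum() for f,m in B for k in [mk(f,x)]]
for y in(.2,.6):
    y0=np.array([.526,-.319,y]); r=minimize(lambda x:sum(cost(x)),y0,method='Nelder-Mead',options=dict(initial_simplex=np.vstack([y0,y0+[.005,0,0],y0+[0,.005,0],y0+[0,0,.25]]),xatol=1e-4,fatol=1e-4))
    print(r.x,np.degrees(r.x[2]),np.round(cost(r.x),3))
E
```

```text
dot [0.53442224 0.03300746 0.09044629] [-2.57216131e-03  9.32701036e-03  2.90448262e-17] 0.009675181449893851 114
dot [0.53446461 0.03343534 0.09042666] [-2.67060626e-03  9.74602194e-03  2.59283722e-17] 0.0101052996703211 192
[ 0.52338833 -0.32111908  0.58620786] 33.58723603988501 [0.059 0.031]
[ 0.52316553 -0.32126557  0.62122476] 35.59355689038389 [0.065 0.028]
```

```bash
python3 - <<'E'
from h import *
o=[180,0,34.5]; p=[.5233,-.3212]
env.goto([*p,.19],o); env.move_straight([*p,.083],rate=.12); st('down')
env.gripper_to(.1,30); env.dwell(.1); st('grip')
env.move_straight([*p,.095],rate=.05); st('l1')
env.move_straight([*p,.19],rate=.12); st('up')
MARK=MOUTH+SR.apply([-.0028,.0104,.012]); OO=rpy((SR*R.from_euler('z',20,degrees=True)*R.from_euler('x',180,degrees=True)).as_matrix()); print(MARK,OO)
env.goto((MARK+SZ*(.073+.03)).tolist(),OO); env.dwell(.3); s=st('hover')
Rt=rot(s['tool_rot']); tip=np.array(s['position'])+Rt.apply([0,0,.073]); print('axis err',np.degrees(np.arccos(-Rt.apply([0,0,1])@SZ)),'tip rel',SR.inv().apply(tip-MARK))
fs=[env.grab_frame(n) for n in('scene','side')]; pickle.dump((fs,tip,Rt.apply([0,0,1]),MARK),open('t.pkl','wb'))
tl=[]
for f in fs:
    c=proj(f,tip)[0]; a=proj(f,tip-Rt.apply([0,0,.06])); print(c,a,proj(f,MARK))
    i=cv2.resize(f['image'],None,fx=6,fy=6,interpolation=cv2.INTER_CUBIC)
    for P,col in((tip,(0,255,0)),(tip-Rt.apply([0,0,.06]),(0,255,255)),(MARK,(255,0,255))):
        cv2.drawMarker(i,tuple(int(t) for t in (proj(f,P)[0]+.5)*6),col,cv2.MARKER_CROSS,14,1)
    u,v=((c+.5)*6).astype(int); tl.append(i[v-250:v+250,u-200:u+200])
cv2.imwrite('pics/tip.png',np.hstack(tl))
E
```

```text
down 27.54 [ 0.5238 -0.3217  0.0836] F [-0.15  0.27 -0.32] op 0.718 ff 0.0
grip 28.38 [ 0.5231 -0.321   0.083 ] F [-0.24  1.49  1.22] op 0.275 ff 30.0
l1 28.77 [ 0.5235 -0.3213  0.0953] F [ 0.55  0.58 -3.22] op 0.272 ff 30.0
up 29.72 [ 0.5227 -0.3208  0.1889] F [-0.16  0.69 -1.95] op 0.275 ff 30.0
[0.53455326 0.03409557 0.09040087] [176.01950182917614, -10.797857130943832, 1.7563427854492315]
hover 31.38 [0.5153 0.0401 0.1912] F [-0.65 -0.12 -1.91] op 0.277 ff 30.0
axis err 0.02346865476408465 tip rel [ 0.0003135  -0.00052169  0.02983506]
[268.80112173 170.86399642] [[271.2078755  151.05784922]] [[267.8501667  180.45501445]]
[266.93428471 190.11268483] [[270.6884309  174.19301076]] [[265.09949791 197.79343   ]]
```

View pics/tip.png

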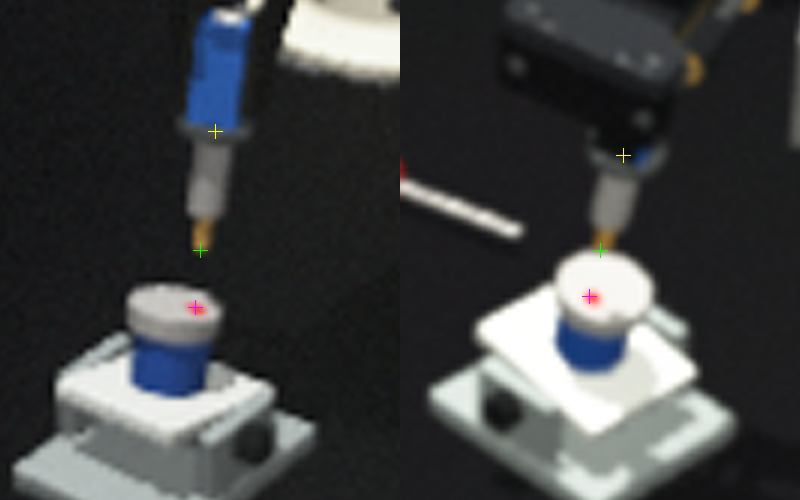

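The tip and dot predictions match both views to within about 1 px, so I'll press.

```bash
python3 - <<'E'
from h import *
MARK=MOUTH+SR.apply([-.0028,.0104,.012])
at=lambda d:(MARK+SZ*(.073+d)).tolist()
env.move_straight(at(.008),rate=.06); env.dwell(.4)
base=np.mean([env.read_state()['force']@SZ if isinstance(env.read_state()['force'],np.ndarray) else np.dot(env.read_state()['force'],SZ) for _ in range(3)]); print('base',base)
def ff():
    v=[]
    for _ in range(8): env.dwell(.05); v.append(np.dot(env.read_state()['force'],SZ)-base)
    s=env.read_state(); q=SR.inv().apply(np.array(s['position'])-MARK)-[0,0,.073]; return np.mean(v),np.std(v),np.round(q,4)
print(ff())
for d in(.003,0,-.003,-.006):
    h=env.move_straight(at(d),rate=.02,force_limit=9); print(d,h,*ff())
    if h: break
st()
E
```

```text
base -2.0006775125876883
(np.float64(0.023322039684047335), np.float64(0.4334296866510732), array([-0.   ,  0.   ,  0.008]))
0.003 False -0.2857757337084663 0.6360505727997917 [0.     0.     0.0031]
0 False -0.17753506039894684 0.36401078756732835 [0. 0. 0.]
-0.003 False 2.05265832765153 0.2736638418940467 [ 0.0002  0.0001 -0.0029]
-0.006 False 4.456268169051335 0.38511446547109096 [ 0.0002  0.0002 -0.0059]
 35.69 [0.5221 0.0385 0.1562] F [-0.26 -0.25  1.78] op 0.275 ff 30.0
```

```bash
python3 - <<'E'
from h import *
MARK=MOUTH+SR.apply([-.0028,.0104,.012]); tl=[]
for n in('scene','side'):
    f=env.grab_frame(n); i=cv2.resize(f['image'],None,fx=6,fy=6,interpolation=cv2.INTER_CUBIC)
    u,v=((proj(f,MARK)[0]+.5)*6).astype(int); tl.append(i[v-200:v+200,u-200:u+200])
cv2.imwrite('pics/fin.png',np.hstack(tl)); st()
E
```

```text
35.79 [0.5221 0.0384 0.1562] F [ 0.88 -0.18  2.9 ] op 0.271 ff 30.0
```

View pics/fin.png

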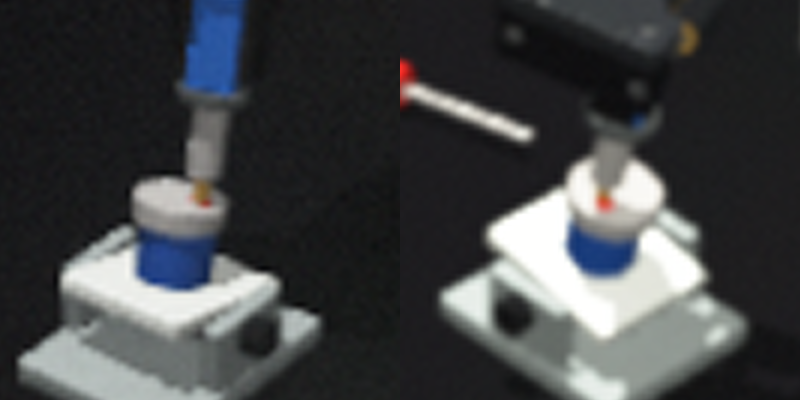

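The tip is on the red dot in both views, with about 4.5 N (roughly 5.6 mm of plunger travel), and the stage has not moved. I'm handing it in.

```bash
python3 -c "
from workcell import env
print(env.close_job())"
```

```text
the job is handed in; nothing more can be done
None
```

I handed the job in at about 36 s on the clock, with no verdict shown: the steel button is seated flush in the socket, and the gripper is holding the probe square on the red dot at about 4.5 N (roughly 5.6 mm of tip travel).

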